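Set the coffee bar in order

TASK

Get the bar ready for service: put the cup of golden biscuits in the recess of the black stand, the cup of brown candied nuts in the recess of the white stand, and the tamper in the recess of its wooden rest. Stack the two dosing rings flange down on the yellow spigot, the wide blue one fully home at the bottom and the narrow copper one resting on top of it. Keep both cups upright all the while, and leave the green sugar jar where it stands.

Things in the scene. Friction and masses are not known exactly. Their poses are not given: they have to be found in the camera images.
- biscuit_cup_center (a point): Paper cup, white above fading to a near-black foot, heaped with square golden biscuits. Cup 64 mm high, diameter 47 mm at the foot widening to 58 mm just under the rim (60 mm over the rim's 2 mm bead); the biscuits are fixed in the cup and stand up to 12 mm over the rim. Grip it across the upper half of its side. This point is on its axis, 32 mm above the underside. z is up along the axis.
- nut_cup_center (a point): Paper cup of the same make and size (64 mm high, 47 mm foot, 58 mm under the rim, 60 mm over the bead), heaped with round dark-brown candied nuts, fixed in it, up to 12 mm over the rim. This point is on its axis, 32 mm above the underside. z is up along the axis.
- wide_ring_center (a point): The wide dosing ring, blue metal: a flange 68 mm in diameter and 6 mm thick at the bottom, above it a collar 56 mm in diameter; 32 mm high in all, with a through bore of 41 mm. It starts flange down. Grip it across the collar. This point is on its axis, 16 mm above the underside. z is up, from flange to collar.
- narrow_ring_center (a point): The narrow dosing ring, copper: a flange 56 mm in diameter and 6 mm thick at the bottom, above it a collar 48 mm in diameter; 30 mm high in all, with a through bore of 41 mm. It starts flange down. This point is on its axis, 15 mm above the underside. z is up, from flange to collar.
- tamper_center (a point): Coffee tamper standing upright, 84 mm high: round steel base 54 mm in diameter (cylindrical up to 18 mm, then tapering to a 20 mm neck at 30 to 40 mm), and a dark wooden handle 34 mm in diameter between 48 and 74 mm above the underside. This point is on its axis, 42 mm above the underside, so the middle of the handle's grip is 19 mm above this point. z is up along the axis.
- black_stand_recess (a point): Fixed glossy black serving stand, a square block 110 x 110 mm and 26 mm high with a round recess 70 mm in diameter and 8 mm deep in its top, for the biscuit cup. This point is the centre of the recess floor (18 mm above the counter). z is up, x and y along the block's sides.
- white_stand_recess (a point): Fixed white serving stand, a square block 110 x 110 mm and 26 mm high with a round recess 70 mm in diameter and 8 mm deep in its top (floor grey), for the nut cup. This point is the centre of the recess floor (18 mm above the counter). z is up, x and y along the block's sides.
- tamper_rest_recess (a point): Fixed wooden tamper rest, a square block 100 x 100 mm and 22 mm high with a round recess 76 mm in diameter and 8 mm deep in its top (floor dark brown). This point is the centre of the recess floor (14 mm above the counter). z is up, x and y along the block's sides.
- spigot_seat (a point): Fixed drying stand for the rings: a dark steel disc 96 mm in diameter and 12 mm thick with an upright yellow spigot in its middle, 34 mm in diameter, straight up to 48 mm above the disc and then tapering to 12 mm at its tip, 64 mm above the disc. This point is on the spigot's axis at the level of the disc's top face, where the lower ring's flange comes to rest. z is up.
- sugar_jar_center (a point): Green sugar jar with a steel lid, 58 mm in diameter and 85 mm high, standing among the things to be sorted; not to be moved. This point is on its axis, 42.5 mm above the underside.
Mind the look-alikes: they are no part of the job. Of the things like the part that bears tamper_rest_recess, leave any that is pink; of the rest the larger one is meant.

How it is judged:
By the outcome, as a careful person would: the job done as asked, in the order asked, and still so for the second after the job is handed in, with the robot touching nothing.
It also fails if it takes over 136 s, if anything falls off the work surface, if the arm or the gripper's body presses on something with over 40 N, if the wrist force passes 120 N, or if a joint passes its speed limit or range.

ROBOT

A 6-joint arm with a two-finger parallel gripper is mounted at the origin on the work surface. World frame = base frame: x ahead of the robot, y to its left, z up, the work surface at z = 0. Lengths are in mm, angles in rad, forces in N, time in s.
With the tool pointing down it reaches from about 325 to 900 mm from the base axis. Payload 6.1 kg.
Tool frame: the origin (TCP) lies midway between the tips of the shut fingers; the grasp point (between the pads) lies 19 mm behind it; z points along the fingers, y is the line along which they close (so a half turn about z gives the same grasp; the last joint's range is limited). The gripper opens to 87 mm and grips with 3 to 60 N. Pads are 19 mm wide; open, the fingers measure 117 mm over their backs; the gripper's body (75 mm by 190 mm) begins 51 mm behind the grasp point.
Start: joints at [-1.234, 0.22, 1.526, -0, 1.395, -0.126], TCP at [279.027, -559.249, 222.538] pointing down, gripper open.
Joint ranges: [-2.98, 2.98], [-0.91, 2.08], [0.09, 2.57], [-1.24, 4.39], [0.2, 2.65], [-2.68, 2.68]. Speed limits (rad/s): [2.57, 2.57, 3.01, 3.14, 3.14, 3.14].

INTERFACE

Orientations are given as [roll, pitch, yaw] about the fixed x, y, z axes, in that order (R = Rz(yaw) Ry(pitch) Rx(roll)).
In Python, from bench import robot, readout, optics, ticket gives the robot as it stands. Calls block until the motion is done:
- robot.reach(position, orientation): joint-space move of the TCP to a pose.
- robot.movel(position, frame=None, v=150, force_limit=None): straight line of the TCP; frame=None keeps the orientation; v is the mean speed in mm/s. With force_limit (N) it stops when the force on the tool has changed by that much, and returns True; else False.
- robot.set_joints(angles): joint-space move.
- robot.set_gripper(opening, force=None): finger opening in mm; force is the grip in N (None keeps the last); returns when the fingers have stopped.
- robot.pause(seconds).
- robot.solve_ik(position, orientation): joint angles nearest the present ones, or None.
- readout.sense(): the state.
- optics.capture(name): name is "side" or "top" or "wrist"; returns a dict with "color" (384x512x3 uint8, red, green, blue), "mtx" (3x3 intrinsics, pixels), "k1" (the pictures are not rectified: a ray, as slopes to the right and down, at radius r is drawn at 1 + k1 r^2 times it, then the intrinsics apply), "extrinsics" (4x4, takes a point from world to camera coordinates). Camera axes: x right, y up, looking along -z (the intrinsics and any distortion apply to the point x, -y, -z); pixel columns grow to the right and rows downward; lengths in mm; the calibration is good to about 2 mm. A picture is of the moment at which its call begins. There is no depth.
A pose or a line that the arm cannot do raises robot.MotionError and nothing moves.
- ticket.job_done(): hands the job in; it is judged then, once.
Trained networks look in the newest picture that a camera, given by its name, has taken for a name from the list of things; names that differ only in an ending like _2 or _b are one class to them, and where a whole thing is asked for, a point or a joint stands for the part that bears it (a point fixed in the world has none). Each returns a list of dicts, best first, with "confidence" (0 to 1); they miss things now and then, are a little off and sometimes report something else, mostly with a low value. They report only what shows in the picture. A call takes as long as a camera call. They do not tell look-alikes from the thing itself.
- optics.recognise(camera, label): "pixel" ([column, row] in pixels, amid what is visible of it).
- optics.outline_of(camera, label): "mask" (384x512 bool, what is visible of it) and "pixel" ([column, row] in pixels, amid what is visible of it).
The state is a dict: "clock": time; "joint_positions": joint angles; "qd": joint speeds; "effort": joint torques, N m; "tcp_pos": TCP position; "tcp_rot": TCP orientation; "contact_force": force on the tool from outside, world axes, zero at the start; "wrist_torque": the same for the moment, N m; "finger_gap": finger opening in mm; "grip_force": force on a finger pad.
Only numpy, scipy, OpenCV 4.12 (cv2) and the standard library are available. Lean on these libraries where they do the work, as an engineer would, in place of code of your own. Each camera call takes 0.05 s, during which the arm holds its last target. There are 200 camera calls.

## Working session

There is one attempt and no reset: what is moved stays moved. The work goes in short steps, each a Python script; the robot and the scene stay as the last script left them, time stands still between calls to the robot, and variables do not carry over. Pictures are saved under pics/ and viewed, at most 14 in all, crops included, and the job is handed in when it is done.

```bash
ls; mkdir -p pics
python3 - <<'E'
from bench import robot, readout, optics, ticket
import cv2, numpy as np
s=readout.sense(); print(s['clock'],s['tcp_pos'],s['tcp_rot'])
names="biscuit_cup_center nut_cup_center wide_ring_center narrow_ring_center tamper_center black_stand_recess white_stand_recess tamper_rest_recess spigot_seat sugar_jar_center".split()
for c in ["top","side"]:
    d=optics.capture(c); cv2.imwrite(f"pics/{c}0.png",cv2.resize(d['color'][:,:,::-1],(800,600)))
    np.savez(f"{c}0.npz",**d)
    print(c,d['mtx'].tolist(),d['k1'],np.round(d['extrinsics'],3).tolist())
    for n in names:
        print(n,[(round(r['confidence'],2),np.round(r['pixel']).tolist()) for r in optics.recognise(c,n)])
E
```

```text
pics
0.0 [ 278.84230407 -558.66858973  221.43980754] [-3.13969825e+00 -2.69232343e-04  4.62804755e-01]
top [[428.50580027672754, 0.0, 258.9648803142396], [0.0, 428.50580027672754, 195.48676308086743], [0.0, 0.0, 1.0]] -0.022402845709374515 [[-0.002, -1.0, -0.019, -68.887], [0.997, -0.004, 0.081, -486.339], [-0.081, -0.019, 0.997, -1245.568], [0.0, 0.0, 0.0, 1.0]]
biscuit_cup_center [(0.73, [339.0, 216.0]), (0.51, [142.0, 211.0])]
nut_cup_center [(0.86, [174.0, 206.0])]
wide_ring_center [(0.57, [219.0, 208.0])]
narrow_ring_center [(0.67, [136.0, 218.0])]
tamper_center [(0.6, [298.0, 216.0])]
black_stand_recess [(0.83, [148.0, 154.0])]
white_stand_recess [(0.76, [203.0, 156.0])]
tamper_rest_recess [(0.79, [399.0, 220.0]), (0.72, [267.0, 151.0]), (0.68, [296.0, 256.0])]
spigot_seat [(0.93, [320.0, 159.0])]
sugar_jar_center [(0.75, [256.0, 210.0]), (0.24, [338.0, 213.0])]
side [[413.10264104473885, 0.0, 254.2809022770114], [0.0, 413.10264104473885, 191.62666259460835], [0.0, 0.0, 1.0]] -0.1512661892146572 [[-0.939, -0.345, -0.008, 406.51], [0.196, -0.551, 0.812, -170.574], [-0.284, 0.76, 0.584, -1062.32], [0.0, 0.0, 0.0, 1.0]]
biscuit_cup_center [(0.92, [287.0, 158.0])]
nut_cup_center [(0.84, [226.0, 247.0])]
wide_ring_center [(0.77, [242.0, 232.0])]
narrow_ring_center [(0.68, [210.0, 300.0])]
tamper_center [(0.68, [276.0, 178.0])]
black_stand_recess [(0.85, [152.0, 260.0])]
white_stand_recess [(0.67, [212.0, 189.0]), (0.56, [180.0, 225.0])]
tamper_rest_recess [(0.79, [310.0, 196.0]), (0.79, [302.0, 145.0]), (0.67, [211.0, 189.0])]
spigot_seat [(0.8, [234.0, 162.0])]
sugar_jar_center [(0.69, [287.0, 157.0]), (0.62, [261.0, 198.0])]
```

View pics/top0.png

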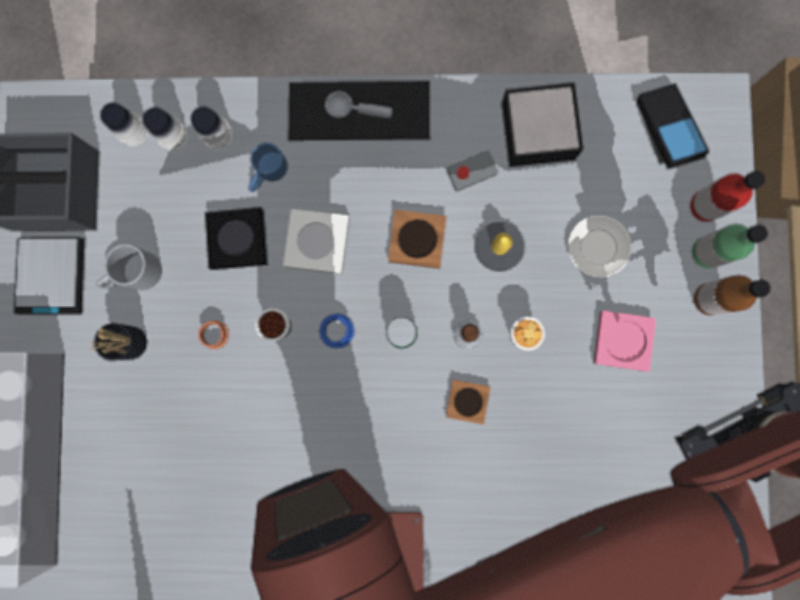

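View pics/side0.png

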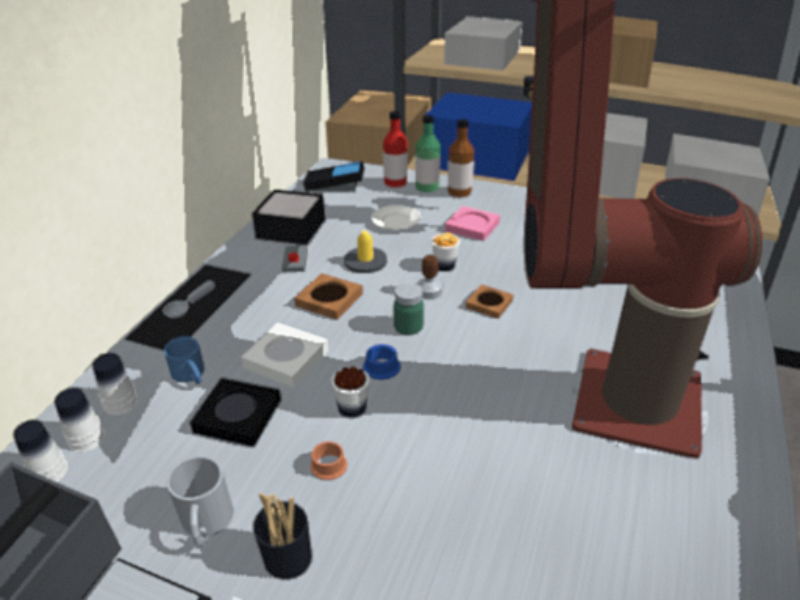

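Candidates for the tamper rest, top view at 512 scale: pink block at (399,220), larger wooden block at (267,151), and smaller wooden block at (296,256). The larger wooden one fits, since pink is excluded and it is the bigger of the rest. The row of things at rows 206–218 reads, left to right: copper ring (136), nut cup (174), blue ring (219), jar (256), tamper (298), biscuit cup (339). The black stand is at (148,154), the white stand at (203,156) and the spigot at (320,159). Next I'll confirm the rest in a crop and localise everything.

```bash
cat > h.py <<'E'
from bench import robot, readout, optics, ticket
import cv2, numpy as np, pickle
from scipy.optimize import least_squares
def rev(prof):
    a=np.linspace(0,2*np.pi,48,endpoint=False)
    return np.concatenate([np.c_[r*np.cos(a),r*np.sin(a),h+0*a] for r,h in prof])
def box(w,h): return np.array([[sx*w/2,sy*w/2,z] for sx in(-1,1) for sy in(-1,1) for z in(0,h)],float)
cup=rev([(23.5,0),(30,62),(30,64),(20,74)])
M=dict(biscuit_cup_center=cup,nut_cup_center=cup,
 wide_ring_center=rev([(34,0),(34,6),(28,32)]),narrow_ring_center=rev([(28,0),(28,6),(24,30)]),
 tamper_center=rev([(27,0),(27,18),(17,48),(17,74),(10,84)]),
 black_stand_recess=box(110,26),white_stand_recess=box(110,26),tamper_rest_recess=box(100,22),
 spigot_seat=rev([(48,0),(48,12),(17,60),(6,76)]),sugar_jar_center=rev([(29,0),(29,85)]))
def proj(d,P):
    P=np.asarray(P,float).reshape(-1,3)
    E=np.diag([1,-1,-1,1.])@d['extrinsics']
    return cv2.projectPoints(P,cv2.Rodrigues(E[:3,:3])[0],E[:3,3],d['mtx'],np.array([d['k1'],0,0,0.]))[0][:,0]
def cen(pts):
    h=cv2.convexHull(pts.astype(np.float32)); m=cv2.moments(h)
    return np.array([m['m10'],m['m01']])/m['m00'],m['m00']
def mask_hull(m):
    n,l,st,_=cv2.connectedComponentsWithStats(m.astype(np.uint8))
    l=(l==1+np.argmax(st[1:,4]))
    return cen(np.argwhere(l)[:,::-1])
def locate(n,shots,x0,zb=0,yaw=0.0):
    """shots: list of (image dict, [mask dicts]); x0 first guess; returns xy + report"""
    use=[];rep=[]
    Rz=cv2.Rodrigues(np.array([0,0,yaw]))[0]; pts=M[n]@Rz.T
    for d,ms in shots:
        c0,A0=cen(proj(d,pts+[*x0,zb]))
        best=None
        for m in ms:
            c,A=mask_hull(m['mask']); e=np.linalg.norm(c-c0)
            if best is None or e<best[0]: best=(e,c,A/A0)
        if best: rep.append((round(best[0],1),round(best[2],2)))
        if best and .8<best[2]<1.35: use.append((d,best[1]))
    f=lambda p:np.concatenate([(cen(proj(d,pts+[*p,zb]))[0]-c)*abs((d['extrinsics']@[*p,zb,1])[2])/d['mtx'][0,0] for d,c in use])
    r=least_squares(f,x0) if use else None
    return (r.x,np.round(r.fun,1).tolist(),rep) if use else (np.array(x0),None,rep)
def onplane(d,px,z):
    E=np.diag([1,-1,-1,1.])@d['extrinsics']
    u=cv2.undistortPoints(np.array([[px]],float),d['mtx'],np.array([d['k1'],0,0,0.]))[0,0]
    R,t=E[:3,:3],E[:3,3]; o=-R.T@t; v=R.T@np.r_[u,1]
    return (o+v*(z-o[2])/v[2])[:2]
E
python3 - <<'E'
from h import *
px=dict(biscuit_cup_center=(339,216),nut_cup_center=(174,206),wide_ring_center=(219,208),narrow_ring_center=(136,214),tamper_center=(298,214),black_stand_recess=(150,153),white_stand_recess=(203,155),tamper_rest_recess=(267,153),spigot_seat=(319,157),sugar_jar_center=(256,211))
D={c:optics.capture(c) for c in("top","side")}
pos={};raw={}
for n,p in px.items():
    ms={c:optics.outline_of(c,n) for c in D}
    z=M[n][:,2].max()/2
    x0=onplane(D['top'],p,z)
    o=[locate(n,[(D[c],ms[c])],x0) for c in D]
    b=locate(n,[(D[c],ms[c]) for c in D],x0)
    pos[n]=b[0]; print(n,*[np.round(q[0]).tolist() for q in o],np.round(b[0],1).tolist(),b[1:])
pickle.dump(pos,open('pos.pkl','wb'))
t=D['top']['color'][120:290,230:430,::-1]
cv2.imwrite('pics/rest.png',cv2.resize(t,None,fx=4,fy=3.5,interpolation=2))
d=optics.capture('wrist'); print(np.round(d['extrinsics'],2).tolist(), np.round(d['mtx'],1).tolist())
s=readout.sense();print(s['tcp_pos'],s['clock'])
for n in M:
  x=pos[n]
  for z in (40,200):
   for yw in (np.pi/2,-np.pi/2):
    print(n,z,round(yw,1),None if (q:=robot.solve_ik([*x,z],[np.pi,0,yw])) is None else np.round(q,2).tolist())
E
```

```text
biscuit_cup_center [432.0, -292.0] [424.0, -302.0] [432.1, -291.6] ([0.0, -0.0], [(np.float64(4.6), 0.92)])
nut_cup_center [449.0, 170.0] [449.0, 174.0] [449.3, 171.7] ([-1.3, -0.8, 1.0, -1.6], [(np.float64(3.2), 0.91), (np.float64(2.5), 0.95)])
wide_ring_center [441.0, 54.0] [439.0, 73.0] [440.6, 62.8] ([0.1, 0.4, -0.4, -0.2], [(np.float64(5.8), 0.92), (np.float64(4.3), 0.95)])
narrow_ring_center [433.0, 295.0] [435.0, 296.0] [435.5, 296.5] ([0.0, 0.0], [(np.float64(4.3), 0.29), (np.float64(1.3), 0.91)])
tamper_center [433.0, -187.0] [430.0, -183.0] [432.9, -186.5] ([0.0, -0.0], [(np.float64(1.4), 0.91), (np.float64(1.6), 0.76)])
black_stand_recess [616.0, 257.0] [617.0, 257.0] [619.1, 254.8] ([-1.3, 0.3, -0.1, -0.5], [(np.float64(1.7), 1.01), (np.float64(0.9), 0.98)])
white_stand_recess [610.0, 97.0] [610.0, 100.0] [610.5, 99.8] ([-0.8, -0.7, 1.3, -0.4], [(np.float64(0.6), 0.99), (np.float64(1.5), 1.0)])
tamper_rest_recess [614.0, -95.0] [614.0, -95.0] [614.3, -94.6] ([3.0, 1.2, 1.5, -0.8], [(np.float64(1.1), 1.01), (np.float64(0.5), 0.97)])
spigot_seat [602.0, -251.0] [601.0, -250
[... 1794 characters left out ...]
te_stand_recess 200 1.6 [0.03, 0.22, 1.57, -0.0, 1.35, 0.03]
white_stand_recess 200 -1.6 None
tamper_rest_recess 40 1.6 [-0.28, 0.4, 1.67, 0.0, 1.07, -0.28]
tamper_rest_recess 40 -1.6 None
tamper_rest_recess 200 1.6 [-0.28, 0.23, 1.56, 0.0, 1.35, -0.28]
tamper_rest_recess 200 -1.6 None
spigot_seat 40 1.6 [-0.52, 0.46, 1.58, 0.0, 1.1, -0.52]
spigot_seat 40 -1.6 [-0.52, 0.46, 1.58, -0.0, 1.1, 2.63]
spigot_seat 200 1.6 [-0.52, 0.3, 1.48, 0.0, 1.37, -0.52]
spigot_seat 200 -1.6 [-0.52, 0.3, 1.48, -0.0, 1.37, 2.63]
sugar_jar_center 40 1.6 [-0.32, -0.0, 2.15, 0.0, 1.0, -0.32]
sugar_jar_center 40 -1.6 None
sugar_jar_center 200 1.6 [-0.32, -0.23, 2.02, 0.0, 1.35, -0.32]
sugar_jar_center 200 -1.6 None
```

View pics/rest.png

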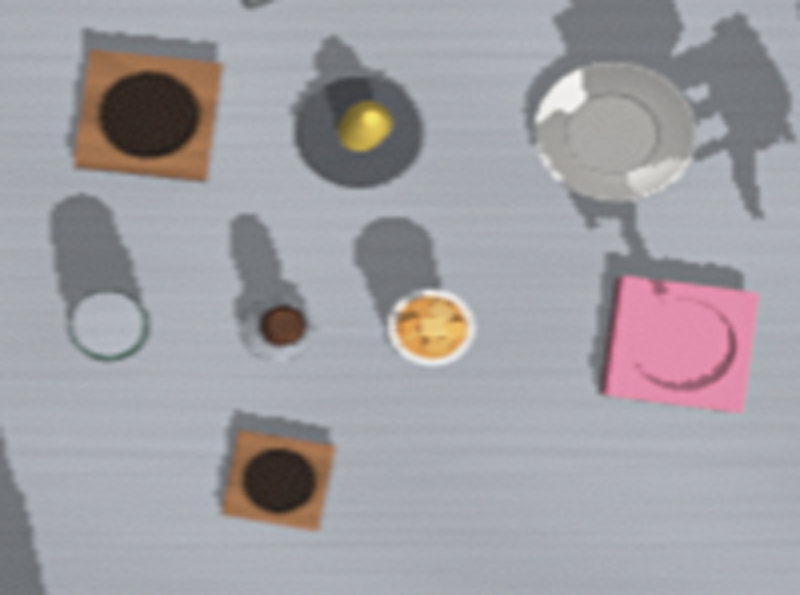

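The crop shows the larger wooden rest at upper left, about (148,115) in the crop. The smaller wooden one is at (278,480) and the pink one at (680,345), so the larger is the target. The fit's Jacobian step is too fine, so I'll fix that and add wrist views.

```bash
python3 - <<'E'
s=open('h.py').read()
s=s.replace("r=least_squares(f,x0) if use else None","r=least_squares(lambda u:f(u-100+x0),[100.,100.],diff_step=.01) if use else None")
s=s.replace("return (r.x,np","return (r.x-100+x0,np")
open('h.py','w').write(s)
E
python3 - <<'E'
from h import *
pos=pickle.load(open('pos.pkl','rb'))
D=[optics.capture(c) for c in("top","side")]
ms={n:[optics.outline_of(c,n) for c in("top","side")] for n in M}
W=[];wm={n:[] for n in M}
right=['biscuit_cup_center','tamper_center','spigot_seat','tamper_rest_recess','sugar_jar_center']
left=['nut_cup_center','wide_ring_center','narrow_ring_center','black_stand_recess','white_stand_recess']
shots={n:list(zip(D,ms[n])) for n in M}
for xy,L in (((470,170),left),((470,-230),right)):
    robot.reach([*xy,300],[np.pi,0,np.pi/2])
    d=optics.capture('wrist')
    cv2.imwrite(f'pics/w{xy[1]}.png',d['color'][:,:,::-1])
    for n in L: shots[n].append((d,optics.outline_of('wrist',n)))
for n in M:
    x0=pos[n]
    o=[np.round(locate(n,[q],x0,yaw=-.08)[0],1).tolist() for q in shots[n]]
    b=locate(n,shots[n],x0,yaw=-.08); b=locate(n,shots[n],b[0],yaw=-.08)
    pos[n]=b[0]; print(n,o,np.round(b[0],1).tolist(),b[1],[(float(a),c) for a,c in b[2]])
pickle.dump(pos,open('pos.pkl','wb')); pickle.dump(shots,open('shots.pkl','wb'))
print(readout.sense()['clock'])
E
```

```text
biscuit_cup_center [[431.2, -289.7], [430.1, -289.2], [434.6, -292.6]] [432.3, -291.1] [1.4, -1.2, -1.5, -1.3, -2.6, -1.6] [(0.6, 1.01), (0.6, 0.96), (1.7, 1.01)]
nut_cup_center [[449.6, 170.3], [449.6, 171.6], [452.0, 172.0]] [450.5, 171.2] [-0.9, -1.0, -0.8, -0.5, -1.6, 0.8] [(0.5, 0.96), (0.4, 0.86), (1.1, 0.99)]
wide_ring_center [[440.6, 62.8], [440.6, 62.8], [442.9, 60.5]] [442.9, 60.5] [-0.0, 0.0] [(1.7, 0.73), (0.0, 0.89)]
narrow_ring_center [[433.5, 296.2], [433.8, 297.4], [436.5, 296.5]] [434.7, 296.5] [-0.3, -1.2, -0.5, -0.9, -1.8, -0.0] [(0.4, 0.89), (0.4, 0.94), (1.2, 0.94)]
tamper_center [[432.9, -186.5], [432.9, -186.5], [436.0, -188.0]] [436.0, -188.0] [-0.0, 0.0] [(1.5, 0.77), (1.3, 0.76), (0.0, 0.98)]
black_stand_recess [[618.1, 254.6], [618.9, 257.0], [621.0, 254.9]] [619.5, 255.3] [-0.7, -1.4, 0.3, -1.3, -1.4, -0.4] [(0.5, 1.02), (0.5, 0.98), (0.9, 1.02)]
white_stand_recess [[611.6, 98.9], [611.3, 100.9], [614.2, 99.3]] [612.6, 99.4] [-0.6, -1.0, -0.5, -1.2, -1.6, -0.1] [(0.4, 1.0), (0.5, 1.02), (0.9, 1.0)]
tamper_rest_recess [[615.3, -92.5], [615.9, -92.6], [614.3, -94.6]] [615.6, -92.5] [-0.0, -0.3, 0.2, 0.1] [(0.1, 1.02), (0.1, 0.97), (205.8, 0.43)]
spigot_seat [[601.2, -250.2], [599.9, -249.4], [603.8, -251.4]] [601.8, -250.7] [0.5, -0.6, -1.3, -1.0, -1.9, -0.7] [(0.3, 0.95), (0.5, 0.93), (1.2, 0.94)]
sugar_jar_center [[434.2, -64.0], [432.4, -59.6], [438.0, -66.7]] [435.5, -64.9] [1.0, -1.4, -1.2, -3.7, -2.9, -2.2] [(0.6, 0.84), (1.3, 0.91), (2.4, 0.85)]
8.1083
```

View pics/w-230.png

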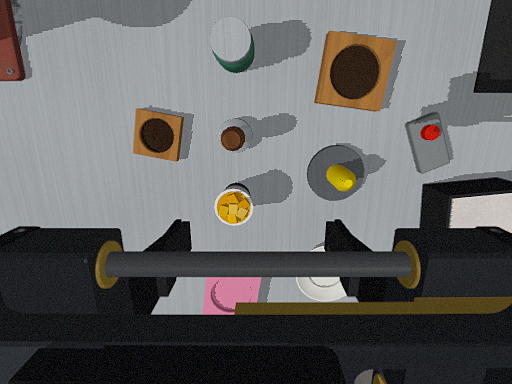

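```bash
cat >> h.py <<'E'
def say(t):
    s=readout.sense(); print(t,'t',round(s['clock'],1),'tcp',np.round(s['tcp_pos'],1).tolist(),'gap',round(s['finger_gap'],1),'grip',round(s['grip_force'],1),'F',np.round(s['contact_force'],1).tolist())
O=[np.pi,0,np.pi/2]
def pick(xy,h,force,opening=80,lift=110,hover=None):
    hover=hover or max(h+lift,130)
    robot.set_gripper(opening)
    robot.reach([*xy,hover],O)
    robot.movel([*xy,h],v=130); say('down')
    robot.set_gripper(0,force); say('grip')
    robot.movel([*xy,h+lift],v=130); robot.pause(.1); say('lift')
def place(xy,h,zc,opening=80,v=250,limit=6,near=12,up=100):
    """h: TCP height over part's underside, zc carry height of underside is kept; lower till touch"""
    z=readout.sense()['tcp_pos'][2]
    robot.movel([*xy,z],v=v)
    robot.movel([*xy,h+zc+near],v=130)
    print('touch',robot.movel([*xy,h+zc-3],v=25,force_limit=limit)); say('placed')
    robot.set_gripper(opening); 
    robot.movel([*xy,h+zc+up],v=200); say('up')
E
python3 - <<'E'
from h import *
pos=pickle.load(open('pos.pkl','rb'))
pick(pos['biscuit_cup_center'],27,18,lift=112)
cv2.imwrite('pics/lift1.png',np.hstack([optics.capture('side')['color'][60:260,150:400],optics.capture('wrist')['color'][100:300,150:400]])[:,:,::-1])
E
```

```text
down t 10.3 tcp [433.1, -291.7, 28.0] gap 79.6 grip 0.0 F [-0.9, 0.3, 0.7]
grip t 10.9 tcp [432.5, -291.3, 27.3] gap 55.7 grip 17.9 F [0.3, -0.9, 0.4]
lift t 12.0 tcp [431.6, -290.5, 137.7] gap 55.7 grip 17.8 F [-0.4, 0.3, -1.0]
```

View pics/lift1.png

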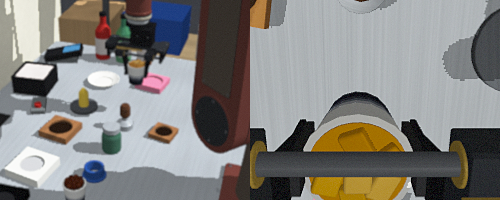

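The cup is held upright between the pads (side view, cup at about (135,70)). Now I'll place it and move the nut cup.

Run:
```python
from h import *
pos=pickle.load(open('pos.pkl','rb'))
place(pos['black_stand_recess'],27,18)
pick(pos['nut_cup_center'],27,18,lift=60)
place(pos['white_stand_recess'],27,18)
d=optics.capture('top');e=optics.capture('side');
cv2.imwrite('pics/cups.png',cv2.resize(np.hstack([d['color'][110:250,90:290],e['color'][160:300,110:310]])[:,:,::-1],None,fx=2,fy=2))
```

```text
touch True
placed t 15.8 tcp [620.0, 255.4, 45.2] gap 55.9 grip 18.1 F [-0.3, 0.6, 4.1]
up t 17.2 tcp [619.0, 255.1, 144.1] gap 79.7 grip 0.0 F [0.3, -0.2, -1.6]
down t 19.2 tcp [451.4, 171.4, 27.6] gap 80.3 grip 0.0 F [-0.3, -0.1, -0.1]
grip t 19.7 tcp [450.8, 171.3, 27.3] gap 55.8 grip 18.0 F [-0.6, 0.3, 2.9]
lift t 20.4 tcp [449.4, 171.0, 85.7] gap 55.5 grip 17.8 F [-0.7, -0.2, -1.2]
touch True
placed t 22.2 tcp [612.9, 99.4, 45.3] gap 55.6 grip 18.1 F [-0.1, -0.1, 3.7]
up t 23.6 tcp [612.0, 99.5, 144.1] gap 79.9 grip 0.0 F [-0.6, -0.8, -0.8]
```

View pics/cups.png

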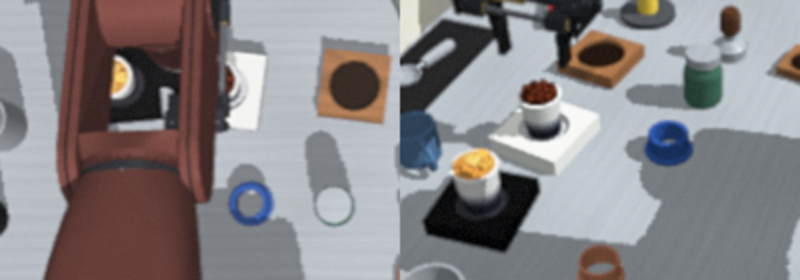

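Both cups stand upright in their recesses. Next is the tamper, then a fresh look at the rings and spigot.

Run:
```python
from h import *
pos=pickle.load(open('pos.pkl','rb'))
pick(pos['tamper_center'],42,30,opening=60,lift=70)
place(pos['tamper_rest_recess'],42,14,opening=60,up=90)
robot.reach([470,0,280],O)
D={c:optics.capture(c) for c in('wrist','side','top')}
for n in ('wide_ring_center','tamper_center'):
    x0=pos[n] if n[0]=='w' else pos['tamper_rest_recess']
    sh=[(D[c],optics.outline_of(c,n)) for c in D]
    for q in sh: r=locate(n,[q],x0,zb=0 if n[0]=='w' else 14);print(n,np.round(r[0],1),r[2])
cv2.imwrite('pics/tamp.png',cv2.resize(np.hstack([D['wrist']['color'][:300,100:450],D['side']['color'][100:300,150:400][:,:,:].repeat(1,0)] if False else [D['wrist']['color'][:300,60:460],cv2.resize(D['side']['color'][100:300,150:400],(375,300))])[:,:,::-1],None,fx=1,fy=1))
```

```text
down t 26.4 tcp [436.6, -188.1, 42.6] gap 60.1 grip 0.0 F [0.4, -0.2, -0.3]
grip t 27.0 tcp [435.8, -188.2, 42.3] gap 33.3 grip 30.0 F [-2.3, -0.2, 3.9]
lift t 27.8 tcp [435.0, -187.4, 110.5] gap 33.1 grip 30.0 F [0.0, 0.2, -2.9]
touch True
placed t 29.8 tcp [615.4, -92.5, 56.0] gap 33.0 grip 30.0 F [-1.4, 0.0, 4.5]
up t 31.1 tcp [615.1, -92.3, 145.3] gap 60.1 grip 0.0 F [-0.0, 0.7, 0.0]
wide_ring_center [443.5  61.4] [(np.float64(0.7), 0.99)]
wide_ring_center [441.   63.3] [(np.float64(0.8), 0.94)]
wide_ring_center [442.9  60.5] [(np.float64(69.4), 0.13)]
tamper_center [615.6 -92.5] [(np.float64(3.5), 0.74)]
tamper_center [615.3 -93.8] [(np.float64(0.3), 0.97)]
tamper_center [614.  -90.4] [(np.float64(0.9), 0.86)]
```

View pics/tamp.png

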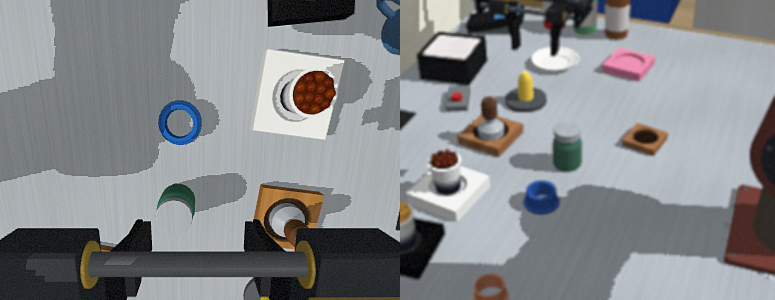

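The tamper sits in the rest (side image, at about (488,115)). Wide ring next.

Run:
```python
from h import *
pos=pickle.load(open('pos.pkl','rb'))
r=np.array([442.4,62.0]); s=pos['spigot_seat']
pick(r,9,25,opening=80,lift=110)
robot.movel([*s,119],v=250); 
D=optics.capture('side'); m=optics.outline_of('side','wide_ring_center')
print(locate('wide_ring_center',[(D,m)],s,zb=110))
print('pre',robot.movel([*s,9+82],v=100,force_limit=10)); say('tip')
print('touch',robot.movel([*s,9+10],v=40,force_limit=10)); say('seat')
cv2.imwrite('pics/wide.png',cv2.resize(optics.capture('side')['color'][100:220,180:340,::-1],None,fx=4,fy=4))
```

```text
down t 34.9 tcp [443.4, 61.9, 9.9] gap 80.1 grip 0.0 F [-0.0, -0.3, 0.6]
grip t 35.5 tcp [442.5, 62.0, 9.3] gap 55.6 grip 25.0 F [-2.5, -0.8, 2.9]
lift t 36.6 tcp [441.5, 62.0, 117.8] gap 55.3 grip 25.0 F [-0.5, 0.4, -1.3]
(array([ 601.82706948, -250.69836851]), None, [(np.float64(0.5), 0.79)])
pre False
tip t 38.7 tcp [601.1, -250.1, 89.8] gap 55.4 grip 25.0 F [-0.0, 0.0, -0.5]
touch True
seat t 40.3 tcp [601.7, -250.7, 21.3] gap 55.8 grip 25.0 F [-0.7, -0.3, 4.6]
```

View pics/wide.png

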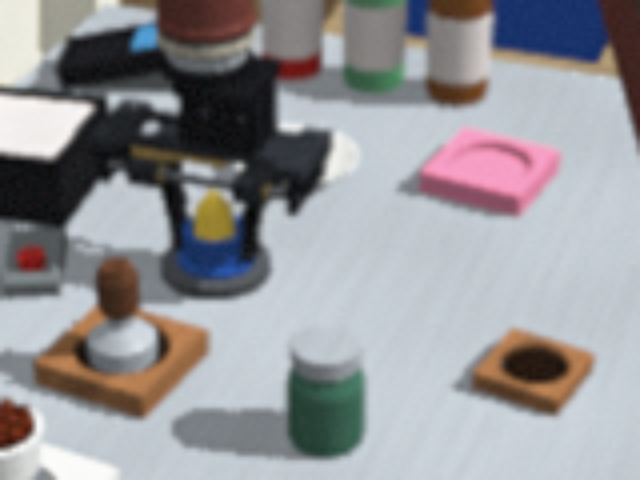

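The ring is fully home: TCP 21.3, meaning its underside is at 12. Release it and do the narrow ring.

Run:
```python
from h import *
pos=pickle.load(open('pos.pkl','rb'))
s=pos['spigot_seat']; r=pos['narrow_ring_center']
robot.set_gripper(80); robot.movel([*s,160],v=200)
pick(r,9,25,opening=75,lift=115,hover=160)
robot.movel([*s,124],v=250)
print('pre',robot.movel([*s,9+84],v=100,force_limit=10)); say('tip')
print('touch',robot.movel([*s,9+42],v=40,force_limit=10)); say('seat')
cv2.imwrite('pics/narrow.png',cv2.resize(optics.capture('side')['color'][100:220,180:340,::-1],None,fx=4,fy=4))
```

```text
down t 45.7 tcp [435.5, 296.9, 9.9] gap 75.1 grip 0.0 F [0.6, -0.0, 0.5]
grip t 46.3 tcp [434.9, 296.6, 9.2] gap 47.2 grip 25.0 F [-0.6, -0.0, 2.3]
lift t 47.4 tcp [433.9, 296.1, 122.7] gap 47.8 grip 25.0 F [0.2, 0.7, -2.0]
pre False
tip t 50.3 tcp [601.3, -250.2, 92.0] gap 47.5 grip 25.0 F [0.1, 0.1, -1.9]
touch True
seat t 51.3 tcp [601.3, -250.4, 53.2] gap 47.6 grip 25.0 F [-0.6, 0.4, 4.5]
```

View pics/narrow.png

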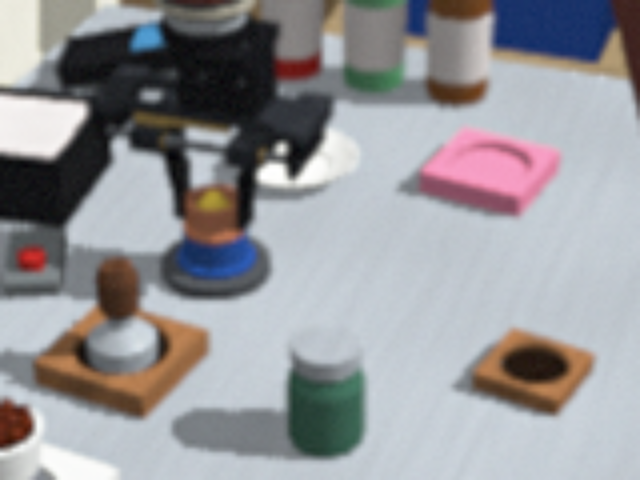

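Run:
```python
from h import *
pos=pickle.load(open('pos.pkl','rb'))
s=pos['spigot_seat']
robot.set_gripper(75); robot.movel([*s,200],v=200)
robot.reach([330,-500,260],O); robot.pause(.3); say('end')
d=optics.capture('top')['color'][120:270,90:390]; e=optics.capture('side')['color'][110:310,100:350]
cv2.imwrite('pics/final.png',np.hstack([cv2.resize(d,(400,200)),cv2.resize(e,(375,300))[50:250]])[:,:,::-1])
```

```text
end t 54.7 tcp [330.7, -499.5, 259.8] gap 74.8 grip 0.0 F [0.6, 0.9, -0.6]
```

View pics/final.png

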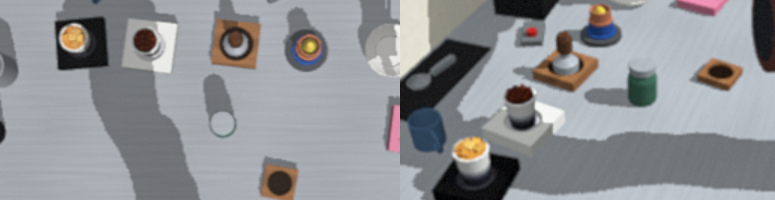

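The final picture shows both cups upright in their stands (72,40 and 146,42), the tamper in its rest (235,42), and the rings stacked on the spigot (307,48). The jar is still where it was (222,124).

```bash
python3 -c "
from bench import ticket
print(ticket.job_done())"
```

```text
the job is handed in; nothing more can be done
None
```

The job is handed in at about 55 s: both cups are upright in their stands, the tamper is in the larger wooden rest, the blue ring is fully home on the spigot with the copper one resting on it, and the jar was not moved; no verdict was returned.

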